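# Cover the green jar with the lid from the rack

## Robot

A 7-joint arm with a two-finger parallel gripper is mounted at the origin on the work surface. World frame = base frame: x ahead of the robot, y to its left, z up, the work surface at z = 0. Lengths are in m, angles in rad, forces in N, time in s.
With the tool pointing down it reaches from about 0.35 to 0.9 m from the base axis. Payload 7.2 kg.
Tool frame: the origin (TCP) lies at the very end of the fingers, on their centre line; the grasp point (between the pads) lies 19 mm behind it; z points along the fingers, y is the direction in which the jaws open and shut (so a half turn about z gives the same grasp; the last joint's range is limited). The gripper opens to 88 mm and grips with 3 to 60 N. Pads are 20 mm wide; open, the fingers measure 115 mm over their backs; the gripper's body (75 mm by 178 mm) begins 61 mm behind the grasp point.
Start: joints at [1.093, 0.411, -0.013, 1.596, 0.006, 1.134, -0.082], TCP at [0.249, -0.573, 0.223] pointing down, gripper open.
Joint ranges: [-2.95, 2.95], [-0.29, 1.99], [-1.47, 1.44], [0.14, 2.54], [-1.03, 4.17], [0.13, 1.85], [-2.86, 2.86]. Speed limits (rad/s): [2.39, 2.39, 3.01, 3.01, 3.14, 3.14, 3.14].

## Interface

Orientations are given as a 3x3 rotation matrix whose columns are the frame's x, y, z axes.
In Python, from rig import robot gives the robot as it stands. The module is installed in compiled form; this text tells all that it offers.
- The arm moves only by the tool play_rows, never from a script. Its argument "deltas" is a list of rows, each an object of numbers: "dx", "dy", "dz": the shift along the tool's x, y, z in mm; "rx", "ry", "rz": the turn, a rotation vector about the tool's x, y, z in rad. A call has 1 to 20 rows; each row shifts and turns the pose as measured when the row begins, along the tool's axes as they then stand; what a row does not reach is not made up. A row lasts 1/8 s, in which the tool goes at most 62.5 mm and 10.7 degrees, less where a joint would pass 70% of its speed; a pose out of reach is approached as far as the arm can. A call is refused whole if a number of a shift passes 62.5 or a number of a turn 0.188, either way. A call with a gripper value outside its range is refused whole. "hand" is the closure, from -1 (fully open) to 1 (shut), so that 0 is half open, set as the call begins (left out, the last holds). The fingers move at their own pace and stop on an object; "grip_force" is the grip in N (left out, the last holds). Time passes only in rows, so rows that do not move let the fingers close. It gives the time, the measured TCP pose, the force and the opening at its end, in the units of the state.
- robot.sense(): the state, without advancing time (a new reading comes with each control period).
- robot.camera(name): name is "scene" or "top"; returns the picture (480x640x3 uint8, red, green, blue); there is no depth.
- robot.calibration(name): a dict with "vfov" (degrees; the focal length in pixels is half the picture's height over the tangent of half this angle, whatever the lens; pixels are square), "cx", "cy" (the principal point, pixels), "camera_from_world" (4x4, takes a point from world to camera coordinates). Camera axes: x right, y down, z forward; pixel columns grow to the right and rows downward; lengths in m; the calibration is good to about 2 mm. A picture is of the moment at which its call begins. calibration takes no time and is no camera call.
- robot.finish_job(): hands the job in, once; it reports no verdict.
The state is a dict: "time_s": time; "qpos": joint angles; "joint_vel": joint speeds; "joint_efforts": joint torques, N m; "position": TCP position; "eef_rot": TCP orientation; "contact_force": force on the tool from outside, world axes, zero at the start; "wrist_torque": the same for the moment, N m; "opening": finger opening in m.
Only numpy, scipy, OpenCV 4.12 (cv2) and the standard library are available. Lean on these libraries where they do the work, as an engineer would, in place of code of your own. Each camera call takes 0.05 s, during which the arm holds its last target. There are 200 camera calls.

## Task

Take the large aluminium lid with the black knob out of the wooden rack, lay it down flat on the round cork mat with its knob up, and let go of it. Then pick it up again by the knob and set it on the open green jar, keeping hold until it is down on the rim, so that it ends up seated and level with its plug inside the jar's mouth. Do not push the jar about, and leave everything else where it is.

Things in the scene. Friction and masses are not known exactly. Their poses are not given: they have to be found in the camera images.
- lid_big: Large aluminium lid, 0.14 kg: plate 96 mm in diameter, 5 mm thick (z 6 to 11 mm), black knob on top 24 mm in diameter (z 11 to 36 mm), solid plug below 68 mm in diameter (z 0 to 6 mm). Origin: centre of the plug's bottom; z axis towards the knob. Starts standing on edge in one slot of the rack, z axis level along the rack's x (leaning up to 7 degrees), knob away from the robot.
- lid_knob (a point): Centre of the top face of the large lid's black knob, 36 mm from the lid's origin; axes as the lid's. The lid's plate has a free margin 14 mm wide outside the plug. Laid flat, the lid stands on its plug.
- jar: Open green glass jar, 130 mm high, body 102 mm in diameter, neck 86 mm outside in diameter, loose, about 0.6 kg, upright. Origin: centre of its underside, z up.
- jar_rim (a point): Centre of the jar's mouth at the height of the rim, 130 mm above its underside. The mouth is 76 mm inside and 86 mm outside in diameter: the large lid's plug has 4 mm to spare all round. When seated, the plate rests on the rim and the lid's origin is 6 mm below this point.
- mat_top (a point): Centre of the top face of the round cork mat, 170 mm in diameter, 4 mm thick, fixed on the sill; z up.
- rack: Fixed wooden rack, 160 mm long (x axis, roughly away from the robot), 80 mm wide (y), 46 mm high; origin: centre of its underside. Three slots 7.5 mm wide across it at x = -55, 0, +55 mm hold the two lids and the saucer on edge, in any order. The standing large lid's centre is 60 mm and its top edge 108 mm above the sill. Rack, mat and jar change places.
- lid_small: Bystander: smaller aluminium lid with a red knob, 76 mm in diameter, standing in another slot of the rack. Origin and axes as for the large lid; top edge 86 mm above the sill.
- saucer: Bystander: flat white ceramic saucer, 84 mm in diameter, standing in the third slot of the rack; top edge 95 mm above the sill. Origin at the middle of its foot, z axis as the lids'.
- funnel: Bystander: stainless funnel standing mouth down, 110 mm in diameter, 115 mm high. Origin under its centre.
- jar_gripper: Bystander: orange hard silicone jar gripper, ring 80 mm in diameter, 12 mm high, lying near the robot. Origin under its centre.
- mug: Bystander: blue mug, 80 mm in diameter, 90 mm high. Origin under its centre.
- spice_jar: Bystander: closed spice jar with a red cap, 48 mm in diameter, 90 mm high. Origin under its centre.
Not all that is in view belongs to the job. Leave any pink look-alike of the lid_big alone.

How it is judged:
By the outcome, as a careful person would: the job done as asked, in the order asked, and still so for the second after the job is handed in, with the robot touching nothing.
It also fails if it takes over 64 s, if anything falls off the work surface, if the arm or the gripper's body presses on something with over 40 N, if the wrist force passes 120 N, or if a joint passes its speed limit or range.

## Working session

There is one attempt and no reset: what is moved stays moved. The work goes in short steps, Python scripts to look and compute and a tool call to move; the robot and the scene stay as the last step left them, time stands still between calls to the robot, and variables do not carry over. Pictures are saved under pics/ and viewed, about 8 in all and at most 12, crops included, and the job is handed in when it is done.

Besides the shell and the picture viewer there is one more tool, called after "Emit:" in YAML: its name, and indented under it one key for each argument. play_rows: Moves the arm, as the interface text tells. Its arguments: {"type":"object","properties":{"deltas":{"type":"array","items":{"type":"object","properties":{"dx":{"type":"number"},"dy":{"type":"number"},"dz":{"type":"number"},"rx":{"type":"number"},"ry":{"type":"number"},"rz":{"type":"number"}}}},"hand":{"type":"number"},"grip_force":{"type":"number"}},"required":["deltas"]}

```bash
mkdir -p pics; cat > h.py <<'E'
import numpy as np, cv2
from rig import robot
def snap(n,f,crop=None,s=1):
    im=robot.camera(n)
    if crop: x0,y0,x1,y1=crop; im=im[y0:y1,x0:x1]
    if s!=1: im=cv2.resize(im,None,fx=s,fy=s,interpolation=cv2.INTER_CUBIC)
    cv2.imwrite('pics/'+f,im[:,:,::-1])
def cal(n):
    c=robot.calibration(n); f=240/np.tan(np.radians(c['vfov'])/2); return f,c['cx'],c['cy'],np.array(c['camera_from_world'])
def ray(n,u,v):
    f,cx,cy,T=cal(n); R=T[:3,:3]; o=-R.T@T[:3,3]; return o,R.T@np.array([(u-cx)/f,(v-cy)/f,1])
def onz(n,u,v,z):
    o,d=ray(n,u,v); return o+d*(z-o[2])/d[2]
def proj(n,p):
    f,cx,cy,T=cal(n); q=T[:3,:3]@np.array(p)+T[:3,3]; return np.array([f*q[0]/q[2]+cx,f*q[1]/q[2]+cy])
E
python3 - <<'E'
from h import *
snap('scene','s1.png'); snap('top','t1.png')
for n in('scene','top'): print(robot.calibration(n), ray(n,320,240))
s=robot.sense();print(s['time_s'],s['position'],s['eef_rot'],s['opening'])
E
```

```text
{'vfov': 46.09587131097848, 'cx': 319.43119818800926, 'cy': 238.12403809688962, 'camera_from_world': array([[ 0.1735519 ,  0.984758  , -0.0114639 , -0.09663   ],
       [ 0.84431496, -0.15477259, -0.51300848, -0.39995475],
       [-0.5069635 ,  0.07935446, -0.85830698,  1.7997556 ],
       [ 0.        ,  0.        ,  0.        ,  1.        ]])} (array([ 1.2668685 , -0.10956349,  1.33845487]), array([-0.50398062,  0.07983272, -0.86002462]))
{'vfov': 46.75577965534973, 'cx': 312.084751448005, 'cy': 237.2855892331078, 'camera_from_world': array([[-0.0402279 , -0.99918793,  0.00228094,  0.01147384],
       [-0.97818282,  0.03891638, -0.20406834,  0.56820148],
       [ 0.20381385, -0.01044041, -0.97895399,  1.30480595],
       [ 0.        ,  0.        ,  0.        ,  1.        ]])} (array([0.29032897, 0.0029749 , 1.39327075]), array([ 0.19845789, -0.02449527, -0.97991918]))
0.1 [ 0.24879739 -0.57287242  0.22190171] [[ 9.17171937e-01  3.98491137e-01 -6.72287108e-04]
 [ 3.98491687e-01 -9.17171079e-01  1.25948670e-03]
 [-1.14708007e-04 -1.42306668e-03 -9.99998981e-01]] 0.08817296141289106
```

View pics/s1.png

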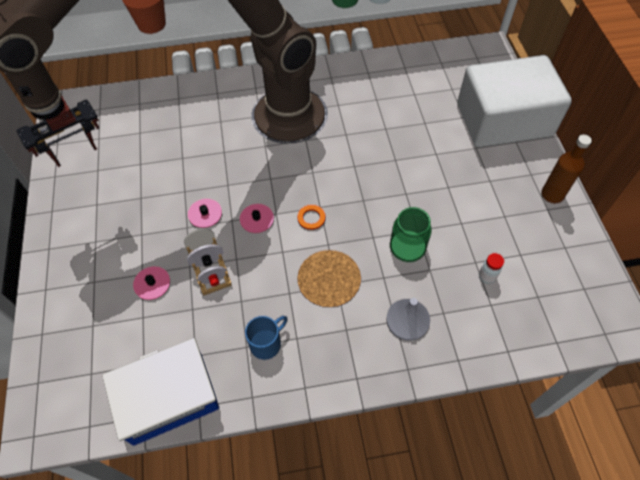

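View pics/t1.png

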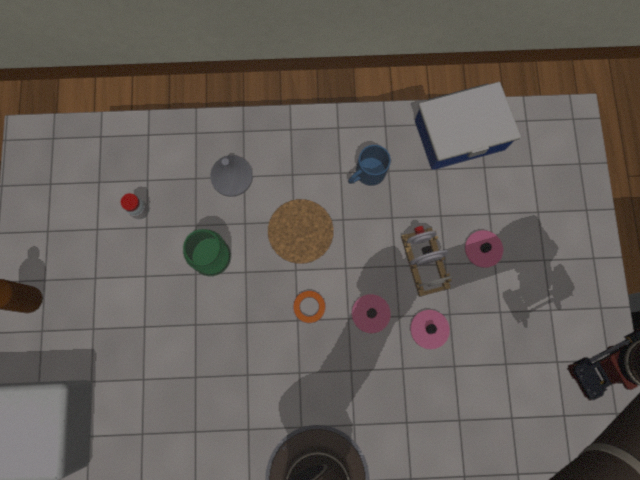

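Scene: the rack is at about (208,268), the mat at (329,278), the jar at (411,233) and the pink decoys at (205,213), (256,218) and (151,283). In the top view the rack is at about (426,260), the mat at (300,231) and the jar at (207,252). Next I'll zoom in on the rack.

```bash
python3 - <<'E'
from h import *
a=cv2.imread('pics/s1.png')[225:305,170:250]; b=cv2.imread('pics/t1.png')[220:300,385:465]
c=cv2.imread('pics/s1.png')[195:275,375:455]; d=cv2.imread('pics/t1.png')[215:295,170:250]
r=lambda i:cv2.resize(i,None,fx=5,fy=5,interpolation=cv2.INTER_CUBIC)
cv2.imwrite('pics/z1.png',np.hstack([r(a),r(b)]))
# mat via colour
for n,f in(('scene','s1'),('top','t1')):
    im=cv2.imread(f'pics/{f}.png'); h=cv2.cvtColor(im,cv2.COLOR_BGR2HSV)
    m=cv2.inRange(h,(8,80,90),(25,255,255)); m=cv2.morphologyEx(m,cv2.MORPH_OPEN,np.ones((3,3)))
    g=cv2.inRange(h,(45,80,20),(85,255,255))
    for nm,k,roi in(('mat',m,(265,240,370,315) if n=='scene' else (255,190,345,275)),('jar',g,(375,195,455,275) if n=='scene' else (170,215,250,295))):
        x0,y0,x1,y1=roi; ys,xs=np.nonzero(k[y0:y1,x0:x1]); xs=xs+x0;ys=ys+y0
        print(n,nm,len(xs),xs.min(),xs.max(),ys.min(),ys.max())
        if nm=='mat':
            (e,ax,an)=cv2.fitEllipse(cv2.convexHull(np.stack([xs,ys],1).astype(np.int32))); print(e,ax,onz(n,*e,.004))
E
```

```text
scene mat 2820 298 360 250 306
(328.74676513671875, 278.2194519042969) (56.66567611694336, 63.06101989746094) [0.60470549 0.0166052  0.004     ]
scene jar 1693 391 430 208 261
top mat 3263 268 332 200 262
(300.1821594238281, 230.8662567138672) (63.53373336791992, 65.10248565673828) [0.59756853 0.0179549  0.004     ]
top jar 1246 184 228 230 274
```

View pics/z1.png

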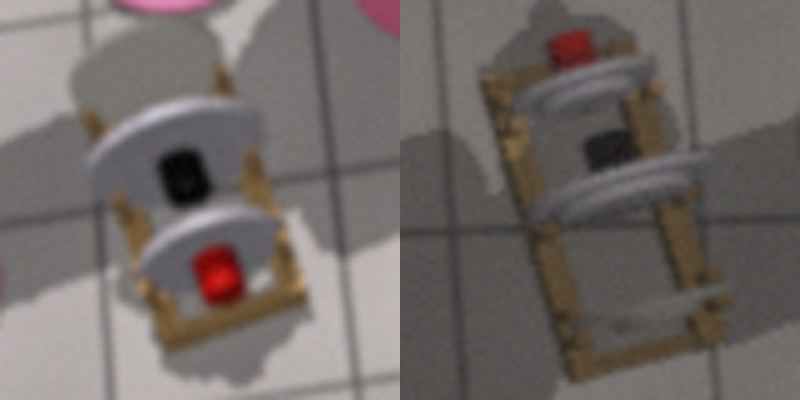

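```bash
cat >> h.py <<'E'
def tri(a,b):
    (o1,d1),(o2,d2)=ray('scene',*a),ray('top',*b)
    d1=d1/np.linalg.norm(d1);d2=d2/np.linalg.norm(d2)
    t=np.linalg.lstsq(np.stack([d1,-d2],1),o2-o1,rcond=None)[0]
    p,q=o1+t[0]*d1,o2+t[1]*d2; return (p+q)/2,np.linalg.norm(p-q)
E
python3 - <<'E'
from h import *
np.set_printoptions(precision=4,suppress=True)
for p in((402,235),(432,228),(421,295.6),(450,288)): print('rack top',onz('top',*p,.046))
for p in((203,294.5),(231,284)): print('rack scene',onz('scene',*p,.046))
print('knob',tri((207,260.6),(427,250)))
# all dark px knob: fit knob pose. dark masks
for f,roi in(('s1',(195,250,220,270)),('t1',(415,240,440,258))):
    im=cv2.imread(f'pics/{f}.png');x0,y0,x1,y1=roi
    k=im[y0:y1,x0:x1].max(2)<(60); ys,xs=np.nonzero(k); print(f,k.sum(),xs.mean()+x0,ys.mean()+y0,xs.min()+x0,xs.max()+x0,ys.min()+y0,ys.max()+y0)
# jar rim: bright/dark fits from green masks top edges
R=robot.sense()
print(onz('scene',411,215,.13), onz('top',206,252,.13))
E
```

```text
rack top [ 0.5677 -0.2346  0.046 ]
rack top [ 0.5825 -0.3105  0.046 ]
rack top [ 0.4159 -0.2697  0.046 ]
rack top [ 0.4315 -0.3417  0.046 ]
rack scene [ 0.6138 -0.3081  0.046 ]
rack scene [ 0.5971 -0.2356  0.046 ]
knob (array([ 0.5253, -0.2899,  0.059 ]), np.float64(0.0013956713101127636))
s1 95 206.4736842105263 260.0736842105263 202 212 255 265
t1 69 426.84057971014494 249.1014492753623 422 432 243 253
[0.5275 0.2441 0.13  ] [0.5284 0.2358 0.13  ]
```

The large lid is in the middle slot, with its knob near (0.523,-0.290,0.059). The rack is yawed about 12°. My plan is to grip the knob with the jaws along rack y and the tool tilted back 15°.

```bash
cat >> h.py <<'E'
from scipy.spatial.transform import Rotation as Ro
np.set_printoptions(precision=4,suppress=True)
def frame(zd,xd):
    z=np.array(zd,float);z/=np.linalg.norm(z);x=np.array(xd,float);x-=z*(x@z);x/=np.linalg.norm(x);return np.stack([x,np.cross(z,x),z],1)
def need(R,p):
    s=robot.sense();R0=np.array(s['eef_rot']);p0=np.array(s['position'])
    print('t',s['time_s'],'pos',p0,'q',np.array(s['qpos']),'F',np.array(s['contact_force']),'open',s['opening'])
    print('rotvec',Ro.from_matrix(R0.T@R).as_rotvec(),'shift mm in target axes',1e3*R.T@(np.array(p)-p0),'in present axes',1e3*R0.T@(np.array(p)-p0))
y=np.radians(12);LX=np.array([np.cos(y),np.sin(y),0]);t=np.radians(15)
GZ=np.array([0,0,-np.cos(t)])-LX*np.sin(t)
RG=frame(GZ,LX);K=np.array([.523,-.2905,.059]);PG=K+.009*GZ
E
python3 -c "
from h import *
need(RG,PG-.12*GZ); print(RG,PG)"
```

```text
t 0.1 pos [ 0.2488 -0.5729  0.2219] q [ 1.0928  0.4118 -0.0127  1.5969  0.0056  1.1343 -0.0822] F [-0.4797 -0.8382 -0.3755] open 0.08817296141289106
rotvec [ 0.0248 -0.2607  0.1995] shift mm in target axes [ 357.9417 -219.192   -38.2619] in present axes [ 392.1742 -143.9176   55.8438]
[[ 0.9448  0.2079 -0.2532]
 [ 0.2008 -0.9781 -0.0538]
 [-0.2588 -0.     -0.9659]] [ 0.5207 -0.291   0.0503]
```

Emit:
play_rows:
  deltas:
    - {"rx": 0.0124,"ry": -0.13,"rz": 0.1}
    - {"rx": 0.0124,"ry": -0.13,"rz": 0.1}
    - {"dx": 45,"dy": -27,"dz": -5}
    - {"dx": 45,"dy": -27,"dz": -5}
    - {"dx": 45,"dy": -27,"dz": -5}
    - {"dx": 45,"dy": -27,"dz": -5}
    - {"dx": 45,"dy": -27,"dz": -5}
    - {"dx": 45,"dy": -27,"dz": -5}
    - {"dx": 45,"dy": -27,"dz": -5}
  hand: -0.3

```text
schema error: expected keys dx, dy, dz, rx, ry, rz
```

```bash
python3 -c "
from h import *
need(RG,PG-.12*GZ)"
```

```text
t 0.1 pos [ 0.2488 -0.5729  0.2219] q [ 1.0928  0.4118 -0.0127  1.5969  0.0056  1.1343 -0.0822] F [-0.4797 -0.8382 -0.3755] open 0.08817296141289106
rotvec [ 0.0248 -0.2607  0.1995] shift mm in target axes [ 357.9417 -219.192   -38.2619] in present axes [ 392.1742 -143.9176   55.8438]
```

All six keys are required.

Emit:
play_rows:
  deltas:
    - {"dx": 0,"dy": 0,"dz": 0,"rx": 0.012,"ry": -0.13,"rz": 0.1}
    - {"dx": 0,"dy": 0,"dz": 0,"rx": 0.012,"ry": -0.13,"rz": 0.1}
    - {"dx": 45,"dy": -27,"dz": -5,"rx": 0,"ry": 0,"rz": 0}
    - {"dx": 45,"dy": -27,"dz": -5,"rx": 0,"ry": 0,"rz": 0}
    - {"dx": 45,"dy": -27,"dz": -5,"rx": 0,"ry": 0,"rz": 0}
    - {"dx": 45,"dy": -27,"dz": -5,"rx": 0,"ry": 0,"rz": 0}
    - {"dx": 45,"dy": -27,"dz": -5,"rx": 0,"ry": 0,"rz": 0}
    - {"dx": 45,"dy": -27,"dz": -5,"rx": 0,"ry": 0,"rz": 0}
    - {"dx": 45,"dy": -27,"dz": -5,"rx": 0,"ry": 0,"rz": 0}
  hand: -0.3

```text
time_s: 1.23
position: [0.5195, -0.3226, 0.1658]
eef_rot: [[0.945, 0.189, -0.267], [0.182, -0.982, -0.053], [-0.273, 0.001, -0.962]]
contact_force: [0.4, -0.5, 0.4]
opening: 0.0573
```

```bash
python3 -c "
from h import *
need(RG,PG-.12*GZ)"
```

```text
t 1.225 pos [ 0.5195 -0.3226  0.1658] q [ 0.4065  0.5744 -0.0286  1.5056  0.171   1.2993 -1.0654] F [ 0.4308 -0.5033  0.3558] open 0.05727438076454612
rotvec [-0.0036  0.0144 -0.0186] shift mm in target axes [ 37.4146 -30.6633 -10.4789] in present axes [ 36.6833 -31.3919 -10.8985]
```

Emit:
play_rows:
  deltas:
    - {"dx": 18,"dy": -15,"dz": -5,"rx": -0.003,"ry": 0.014,"rz": -0.018}
    - {"dx": 19,"dy": -16,"dz": -5,"rx": 0,"ry": 0,"rz": 0}
    - {"dx": 0,"dy": 0,"dz": 20,"rx": 0,"ry": 0,"rz": 0}
    - {"dx": 0,"dy": 0,"dz": 20,"rx": 0,"ry": 0,"rz": 0}
    - {"dx": 0,"dy": 0,"dz": 0,"rx": 0,"ry": 0,"rz": 0}

```text
time_s: 1.85
position: [0.5435, -0.2816, 0.1252]
eef_rot: [[0.944, 0.211, -0.254], [0.205, -0.977, -0.053], [-0.26, -0.002, -0.966]]
contact_force: [-0.2, 0.4, 0.6]
opening: 0.0571
```

```bash
python3 -c "
from h import *
need(RG,PG)
a=robot.camera('scene')[200:310,150:260];b=robot.camera('top')[190:300,370:480]
for n,p in(('scene',K),('top',K)):print(proj(n,p),proj(n,robot.sense()['position']))
cv2.imwrite('pics/z2.png',np.hstack([cv2.resize(i,None,fx=3.6,fy=3.6,interpolation=2) for i in(a,b)])[:,:,::-1])"
```

```text
t 1.85 pos [ 0.5435 -0.2816  0.1252] q [ 0.3543  0.6142 -0.0492  1.5364  0.1666  1.2263 -1.1216] F [-0.1591  0.3728  0.6418] open 0.057095316368952126
rotvec [-0.0012  0.0008  0.0039] shift mm in target axes [-4.0067  4.4402 78.5923] in present axes [-3.9591  4.5203 78.5901]
[206.448  259.8688] [205.4919 253.786 ]
[427.0107 250.8994] [428.5645 236.6269]
```

View pics/z2.png

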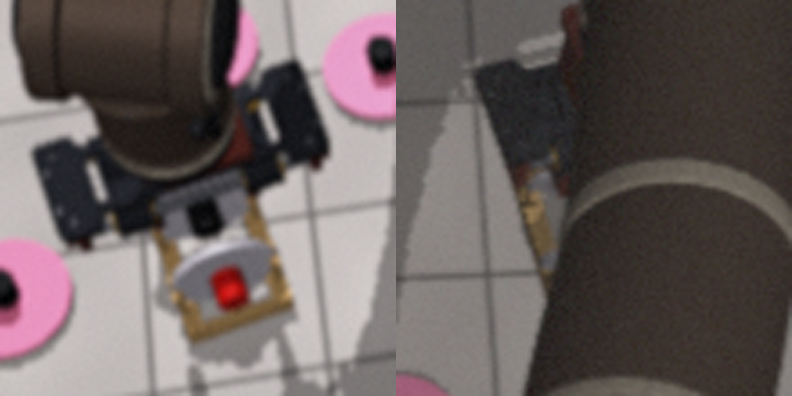

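Emit:
play_rows:
  deltas:
    - {"dx": -4,"dy": 4.5,"dz": 0,"rx": 0,"ry": 0,"rz": 0}
    - {"dx": 0,"dy": 0,"dz": 20,"rx": 0,"ry": 0,"rz": 0}
    - {"dx": 0,"dy": 0,"dz": 20,"rx": 0,"ry": 0,"rz": 0}
    - {"dx": 0,"dy": 0,"dz": 18,"rx": 0,"ry": 0,"rz": 0}
    - {"dx": 0,"dy": 0,"dz": 10,"rx": 0,"ry": 0,"rz": 0}
    - {"dx": 0,"dy": 0,"dz": 0,"rx": 0,"ry": 0,"rz": 0}

```text
time_s: 2.7
position: [0.5264, -0.2952, 0.0648]
eef_rot: [[0.947, 0.208, -0.245], [0.201, -0.978, -0.057], [-0.251, 0.005, -0.968]]
contact_force: [-0.0, 0.1, 0.0]
opening: 0.0572
```

```bash
python3 -c "
from h import *
need(RG,PG)"
```

```text
t 2.7 pos [ 0.5264 -0.2952  0.0648] q [ 0.3773  0.6597 -0.0426  1.6155  0.1831  1.0895 -1.1237] F [-0.0286  0.069   0.0315] open 0.05716134327751752
rotvec [ 0.0049 -0.0078 -0.0007] shift mm in target axes [-0.7306 -5.2488 15.2467] in present axes [-0.8535 -5.3224 15.2148]
```

Emit:
play_rows:
  deltas:
    - {"dx": -0.5,"dy": -5,"dz": 8,"rx": 0.005,"ry": -0.008,"rz": 0}
    - {"dx": 0,"dy": 0,"dz": 8,"rx": 0,"ry": 0,"rz": 0}
    - {"dx": 0,"dy": 0,"dz": 0,"rx": 0,"ry": 0,"rz": 0}

```text
time_s: 3.08
position: [0.5215, -0.2909, 0.0494]
eef_rot: [[0.945, 0.208, -0.252], [0.2, -0.978, -0.054], [-0.258, 0.0, -0.966]]
contact_force: [0.1, 0.6, -0.4]
opening: 0.0571
```

```bash
python3 -c "
from h import *
need(RG,PG)
a=robot.camera('scene')[200:310,150:260]
cv2.imwrite('pics/z3.png',cv2.resize(a,None,fx=4.5,fy=4.5,interpolation=2)[:,:,::-1])"
```

```text
t 3.075 pos [ 0.5215 -0.2909  0.0494] q [ 0.374   0.675  -0.0425  1.6325  0.1847  1.0664 -1.1323] F [ 0.0565  0.6284 -0.4079] open 0.05710805465195129
rotvec [ 0.0003 -0.0007 -0.0005] shift mm in target axes [-0.954  -0.0593 -0.6685] in present axes [-0.9535 -0.0587 -0.6692]
```

View pics/z3.png

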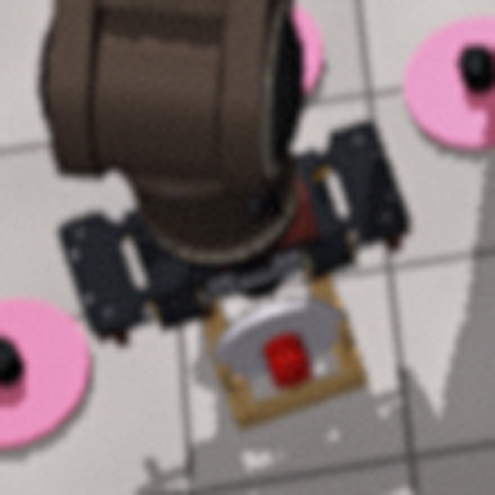

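The gripper now hides the knob. The small lid, red knob at about (290,360) in the crop, is undisturbed and nothing is in contact. Closing now.

Emit:
play_rows:
  deltas:
    - {"dx": 0,"dy": 0,"dz": 0,"rx": 0,"ry": 0,"rz": 0}
    - {"dx": 0,"dy": 0,"dz": 0,"rx": 0,"ry": 0,"rz": 0}
    - {"dx": 0,"dy": 0,"dz": 0,"rx": 0,"ry": 0,"rz": 0}
    - {"dx": 0,"dy": 0,"dz": 0,"rx": 0,"ry": 0,"rz": 0}
    - {"dx": 0,"dy": 0,"dz": 0,"rx": 0,"ry": 0,"rz": 0}
    - {"dx": 0,"dy": 0,"dz": 0,"rx": 0,"ry": 0,"rz": 0}
  hand: 1
  grip_force: 25

```text
time_s: 3.88
position: [0.5223, -0.2906, 0.0505]
eef_rot: [[0.945, 0.208, -0.251], [0.201, -0.978, -0.054], [-0.257, 0.001, -0.967]]
contact_force: [-0.6, 0.8, -0.1]
opening: 0.0234
```

Emit:
play_rows:
  deltas:
    - {"dx": -3,"dy": 0,"dz": -10,"rx": 0,"ry": 0,"rz": 0}
    - {"dx": -4,"dy": 0,"dz": -15,"rx": 0,"ry": 0,"rz": 0}
    - {"dx": -5,"dy": 0,"dz": -20,"rx": 0,"ry": 0,"rz": 0}
    - {"dx": -5,"dy": 0,"dz": -20,"rx": 0,"ry": 0,"rz": 0}
    - {"dx": -5,"dy": 0,"dz": -20,"rx": 0,"ry": 0,"rz": 0}
    - {"dx": -7,"dy": 0,"dz": -25,"rx": 0,"ry": 0,"rz": 0}
    - {"dx": -7,"dy": 0,"dz": -25,"rx": 0,"ry": 0,"rz": 0}
    - {"dx": -7,"dy": 0,"dz": -25,"rx": 0,"ry": 0,"rz": 0}
    - {"dx": -7,"dy": 0,"dz": -25,"rx": 0,"ry": 0,"rz": 0}

```text
time_s: 5.0
position: [0.5206, -0.291, 0.255]
eef_rot: [[0.946, 0.207, -0.248], [0.2, -0.978, -0.055], [-0.254, 0.002, -0.967]]
contact_force: [0.9, 0.0, -1.3]
opening: 0.0232
```

```bash
python3 -c "
from h import *
d=np.array([np.cos(np.pi/4),np.sin(np.pi/4),0]);e=np.radians(20)
need(frame(d*np.cos(e)-[0,0,np.sin(e)],[0,0,1]),[.60,.017,.20])
snap('scene','s4.png',(130,100,350,320),2.5)"
```

```text
t 5.0 pos [ 0.5206 -0.291   0.255 ] q [ 0.3754  0.4707 -0.0434  1.4547  0.1547  1.4387 -1.0655] F [ 0.8817  0.036  -1.3138] open 0.023190951150630988
rotvec [ 0.2951  1.435  -0.5583] shift mm in target axes [  41.953  -161.6523  276.1844] in present axes [ 150.6075 -284.9733   16.6416]
```

View pics/s4.png

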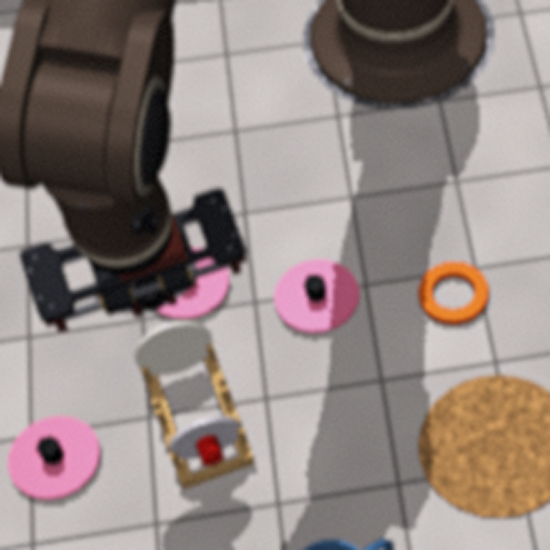

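Emit:
play_rows:
  deltas:
    - {"dx": 7,"dy": -40,"dz": -5,"rx": 0,"ry": 0,"rz": 0}
    - {"dx": 7,"dy": -40,"dz": -5,"rx": 0,"ry": 0,"rz": 0}
    - {"dx": 7,"dy": -40,"dz": -5,"rx": 0,"ry": 0,"rz": 0}
    - {"dx": 7,"dy": -40,"dz": -5,"rx": 0,"ry": 0,"rz": 0}
    - {"dx": 7,"dy": -40,"dz": -5,"rx": 0,"ry": 0,"rz": 0}
    - {"dx": 7,"dy": -40,"dz": -5,"rx": 0.03,"ry": 0.14,"rz": -0.055}
    - {"dx": 0,"dy": 0,"dz": 0,"rx": 0.03,"ry": 0.14,"rz": -0.055}
    - {"dx": 0,"dy": 0,"dz": 0,"rx": 0.03,"ry": 0.14,"rz": -0.055}
    - {"dx": 0,"dy": 0,"dz": 0,"rx": 0.03,"ry": 0.14,"rz": -0.055}
    - {"dx": 0,"dy": 0,"dz": 0,"rx": 0.03,"ry": 0.14,"rz": -0.055}

```text
time_s: 6.3
position: [0.5198, -0.0367, 0.2812]
eef_rot: [[0.799, 0.478, 0.364], [0.384, -0.872, 0.303], [0.462, -0.102, -0.881]]
contact_force: [-0.8, 0.2, -1.9]
opening: 0.0234
```

```bash
python3 -c "
from h import *
d=np.array([np.cos(np.pi/4),np.sin(np.pi/4),0]);e=np.radians(20)
need(frame(d*np.cos(e)-[0,0,np.sin(e)],[0,0,1]),[.60,.017,.20])"
```

```text
t 6.3 pos [ 0.5198 -0.0367  0.2812] q [ 0.4264  0.0423 -0.1903  2.0351 -0.5296  0.829  -0.5409] F [-0.7625  0.2429 -1.8679] open 0.023440846959473342
rotvec [ 0.1497  0.7185 -0.2693] shift mm in target axes [-43.9449  18.7686 116.7221] in present axes [ 47.1991  -0.1324 116.9602]
```

```bash
cat > kin.py <<'E'
import numpy as np, itertools
from scipy.optimize import least_squares
from scipy.spatial.transform import Rotation as Ro
Q=np.array([[1.0928,.4118,-.0127,1.5969,.0056,1.1343,-.0822],[.4065,.5744,-.0286,1.5056,.171,1.2993,-1.0654],[.3543,.6142,-.0492,1.5364,.1666,1.2263,-1.1216],[.374,.675,-.0425,1.6325,.1847,1.0664,-1.1323],[.3754,.4707,-.0434,1.4547,.1547,1.4387,-1.0655],[.4264,.0423,-.1903,2.0351,-.5296,.829,-.5409]])
P=np.array([[.2488,-.5729,.2219],[.5195,-.3226,.1658],[.5435,-.2816,.1252],[.5215,-.2909,.0494],[.5206,-.291,.255],[.5198,-.0367,.2812]])
RR=[[[.9172,.3985,-.0007],[.3985,-.9172,.0013],[-.0001,-.0014,-1]],[[.945,.189,-.267],[.182,-.982,-.053],[-.273,.001,-.962]],[[.944,.211,-.254],[.205,-.977,-.053],[-.26,-.002,-.966]],[[.945,.208,-.252],[.2,-.978,-.054],[-.258,0,-.966]],[[.946,.207,-.248],[.2,-.978,-.055],[-.254,.002,-.967]],[[.799,.478,.364],[.384,-.872,.303],[.462,-.102,-.881]]]
RR=np.array(RR)
def fk(q,sg,g):
    # g: phi0, psi, x2,z2,x3,x4,z4,x5,x6,z6,x7,zt
    phi,psi,x2,z2,x3,x4,z4,x5,x6,z6,x7,zt=g
    pts=[(0,0),(x2,z2),(x3,0),(x4,z4),(x5,0),(x6,z6),(x7,0)]
    R=Ro.from_euler('z',phi).as_matrix();p=np.zeros(3)
    for i in range(7):
        c=np.array([pts[i][0],0,pts[i][1]]); r=Ro.from_euler('zyzyzyz'[i],sg[i]*q[i]).as_matrix()
        p=p+R@(c-r@c); R=R@r
    return R@Ro.from_euler('z',psi).as_matrix(), p+R@np.array([x7,0,zt])
def res(g,sg,w):
    o=[]
    for q,p,r in zip(Q,P,RR):
        R,pp=fk(q,sg,g); o+=list((R-r).ravel()*w)+list(pp-p)
    return np.array(o+list(1e-3*np.array(g[2:])))
g0=[0,0,0,.35,0,0,.8,0,0,1.2,0,1.5]
if __name__=='__main__':
    best=[]
    for s in itertools.product([1,-1],repeat=4):
        sg=[s[0],1,s[1],1,s[2],1,s[3]]
        for a in(0,1.57,3.14,-1.57):
            g=list(g0);g[1]=a
            f=least_squares(res,g,args=(sg,.3)); best.append((f.cost,sg,f.x))
    best.sort(key=lambda b:b[0])
    for b in best[:3]: print(b[0],b[1],b[2].round(4), np.abs(res(b[2],b[1],1)).max())
    np.savez('kin.npz',sg=best[0][1],g=best[0][2])
E
python3 kin.py
```

```text
0.00020430421694946373 [-1, 1, -1, 1, -1, 1, -1] [-5.8100e-02  1.5151e+00  4.0000e-04  2.7420e-01  1.8480e-01 -2.0600e-02
  8.3390e-01 -3.9300e-02 -5.4000e-03  1.2979e+00 -1.1200e-02  1.6611e+00] 0.02542487276597151
0.00020430421694946462 [-1, 1, -1, 1, -1, 1, -1] [-5.8100e-02  1.5151e+00  4.0000e-04  2.7420e-01  1.8480e-01 -2.0600e-02
  8.3390e-01 -3.9300e-02 -5.4000e-03  1.2979e+00 -1.1200e-02  1.6611e+00] 0.025424871605618737
0.00020430421694946663 [-1, 1, -1, 1, -1, 1, -1] [-5.8100e-02  1.5151e+00  4.0000e-04  2.7420e-01  1.8480e-01 -2.0600e-02
  8.3390e-01 -3.9300e-02 -5.4000e-03  1.2979e+00 -1.1200e-02  1.6611e+00] 0.025424873388136274
```

```bash
cat > feas.py <<'E'
from kin import *
k=np.load('kin.npz');sg,g=k['sg'],k['g']
L=np.array([-2.95,-.29,-1.47,.14,-1.03,.13,-2.86])+.03;U=np.array([2.95,1.99,1.44,2.54,4.17,1.85,2.86])-.03
print(np.abs(res(g,sg,1)).reshape(-1)[:72].reshape(6,12).max(1))
q0=Q[-1];rng=np.random.default_rng(0)
def frame(z,x):
    z=z/np.linalg.norm(z);x=x-z*(x@z);x/=np.linalg.norm(x);return np.stack([x,np.cross(z,x),z],1)
for e in(20,35,50):
  for a in(-90,-60,-30,0,30,60,90):
    A,E=np.radians([a,e]);d=np.array([np.cos(A),np.sin(A),0])
    R=frame(d*np.cos(E)-np.array([0,0,np.sin(E)]),np.array([0,0,1.]));K=np.array([.6,.017,.035]);p=K+.009*R[:,2]
    def f(q):
        r,pp=fk(q,sg,g);return np.r_[(r-R).ravel()*.3,pp-p,.002*(q-q0)]
    b=None
    for i in range(8):
        s=q0 if i==0 else rng.uniform(L,U)
        o=least_squares(f,np.clip(s,L,U),bounds=(L,U))
        er=np.abs(f(o.x)[:12]).max()
        if b is None or o.cost<b[0]: b=(o.cost,er,o.x)
    print(e,a,round(b[1],3),b[2].round(2))
E
python3 feas.py
```

```text
[0.00858205 0.01564609 0.01502902 0.01480349 0.01470456 0.02542487]
20 -90 0.0 [-0.5   1.06 -0.34  1.61  1.01  1.74  1.77]
20 -60 0.0 [-0.61  0.95 -0.3   2.03  1.36  1.49  1.65]
20 -30 0.0 [-0.54  0.94 -0.41  2.44  1.87  1.59  1.43]
20 0 0.027 [-0.5   1.21  1.41  2.51  3.74  1.82  0.47]
20 30 0.0 [ 0.74  1.1  -1.01  2.43  3.31  0.92  2.45]
20 60 0.0 [ 0.96  1.27 -1.27  1.89 -0.25  0.24  0.08]
20 90 0.0 [ 0.73  1.18 -0.82  1.56 -0.5   1.02  0.54]
35 -90 0.0 [-0.4   0.92 -0.45  1.68  0.96  1.59  1.81]
35 -60 0.0 [-1.04  1.12  1.41  1.89 -0.65  0.4  -2.25]
35 -30 0.0 [-0.37  0.73 -0.6   2.41  1.77  1.32  1.71]
35 0 0.012 [-0.41  0.82  1.29  2.51  4.14  1.38  0.73]
35 30 0.0 [ 0.62  0.85 -1.06  2.42  2.87  0.71  2.48]
35 60 0.0 [ 0.82  1.01 -1.09  1.95 -0.29  0.21 -0.05]
35 90 0.0 [ 0.66  1.01 -0.76  1.64 -0.41  0.9   0.42]
50 -90 0.0 [-0.26  0.81 -0.57  1.73  0.91  1.42  1.86]
50 -60 0.0 [-0.9   0.92  1.29  1.91 -0.7   0.48 -2.05]
50 -30 0.0 [-0.2   0.6  -0.65  2.3   1.6   0.98  2.05]
50 0 0.0 [ 0.09  0.58 -0.82  2.43  2.09  0.8   2.24]
50 30 0.0 [ 0.46  0.65 -0.9   2.34  2.53  0.4   2.6 ]
50 60 0.0 [ 0.62  0.78 -0.81  1.98 -0.38  0.28 -0.11]
50 90 0.0 [ 0.54  0.85 -0.66  1.72 -0.31  0.8   0.28]
```

```bash
cat >> h.py <<'E'
def fr(az,e):
    a,e=np.radians([az,e]);return frame([np.cos(a)*np.cos(e),np.sin(a)*np.cos(e),-np.sin(e)],[0,0,1])
LT=np.array([np.cos(t),0,-np.sin(t)]) # lid z in tool axes, if no slip
E
python3 -c "
from h import *
need(fr(80,30),[.60,.017,.20])
R0=np.array(robot.sense()['eef_rot']);print(Ro.from_matrix(R0.T@fr(80,50)).as_rotvec())"
```

```text
t 6.3 pos [ 0.5198 -0.0367  0.2812] q [ 0.4264  0.0423 -0.1903  2.0351 -0.5296  0.829  -0.5409] F [-0.7625  0.2429 -1.8679] open 0.023440846959473342
rotvec [ 0.5559  0.4794 -0.7186] shift mm in target axes [-36.9502  69.665   98.4324] in present axes [ 47.1991  -0.1324 116.9602]
[ 0.4187  0.1545 -0.7967]
```

Emit:
play_rows:
  deltas:
    - {"dx": 25,"dy": 0,"dz": 15,"rx": 0.079,"ry": 0.068,"rz": -0.103}
    - {"dx": 25,"dy": 0,"dz": 15,"rx": 0.079,"ry": 0.068,"rz": -0.103}
    - {"dx": 0,"dy": 0,"dz": 0,"rx": 0.079,"ry": 0.068,"rz": -0.103}
    - {"dx": 0,"dy": 0,"dz": 0,"rx": 0.079,"ry": 0.068,"rz": -0.103}
    - {"dx": 0,"dy": 0,"dz": 0,"rx": 0.079,"ry": 0.068,"rz": -0.103}
    - {"dx": 0,"dy": 0,"dz": 0,"rx": 0.079,"ry": 0.068,"rz": -0.103}
    - {"dx": 0,"dy": 0,"dz": 0,"rx": 0.079,"ry": 0.068,"rz": -0.103}

```text
time_s: 7.18
position: [0.5664, -0.0075, 0.2842]
eef_rot: [[0.053, 0.988, 0.145], [0.494, -0.152, 0.856], [0.868, 0.026, -0.496]]
contact_force: [0.1, -0.1, -0.5]
opening: 0.0231
```

```bash
python3 -c "
from h import *
need(fr(80,30),[.60,.017,.12]); print(np.array(robot.sense()['eef_rot']),np.array(robot.sense()['eef_rot'])@LT)"
```

```text
t 7.175 pos [ 0.5664 -0.0075  0.2842] q [ 0.6801  0.5164 -0.2871  1.7554 -0.8927  1.3588  0.6903] F [ 0.0868 -0.1174 -0.5293] open 0.023067627780760547
rotvec [-0.0058 -0.0047  0.0331] shift mm in target axes [-127.1952   28.8443  108.0604] in present axes [-128.6014   25.2267  107.2983]
[[ 0.0534  0.988   0.145 ]
 [ 0.4938 -0.1524  0.8561]
 [ 0.868   0.0259 -0.496 ]] [0.0141 0.2553 0.9667]
```

Emit:
play_rows:
  deltas:
    - {"dx": -27,"dy": 5,"dz": 26,"rx": -0.006,"ry": -0.005,"rz": 0.033}
    - {"dx": -28,"dy": 5,"dz": 26,"rx": 0,"ry": 0,"rz": 0}
    - {"dx": -28,"dy": 5,"dz": 26,"rx": 0,"ry": 0,"rz": 0}
    - {"dx": -28,"dy": 5,"dz": 26,"rx": 0,"ry": 0,"rz": 0}
    - {"dx": -28,"dy": 5,"dz": 26,"rx": 0,"ry": 0,"rz": 0}
    - {"dx": 0,"dy": 0,"dz": 0,"rx": 0,"ry": 0,"rz": 0}

```text
time_s: 7.92
position: [0.6018, 0.0263, 0.092]
eef_rot: [[0.087, 0.984, 0.155], [0.498, -0.177, 0.849], [0.863, 0.004, -0.506]]
contact_force: [-0.2, 0.2, -0.1]
opening: 0.0236
```

```bash
python3 -c "
from h import *
need(fr(80,30),[.603,.032,.0355])
snap('scene','s5.png',(180,100,400,320),2.5)
R0=np.array(robot.sense()['eef_rot']);p=np.array(robot.sense()['position'])
o=p-.009*R0[:,2]-.028*(R0@LT);print(o,(proj('scene',o)-[180,100])*2.5)"
```

```text
t 7.925 pos [0.6018 0.0263 0.092 ] q [ 0.612   0.8096 -0.3068  1.7957 -0.9421  1.0751  0.8865] F [-0.1706  0.1999 -0.119 ] open 0.023577424099939952
rotvec [0.0048 0.0068 0.0013] shift mm in target axes [-46.056    0.2325  33.3234] in present axes [-45.8269   0.0131  33.6386]
[0.6    0.0107 0.0713] [365.4973 412.4781]
```

View pics/s5.png

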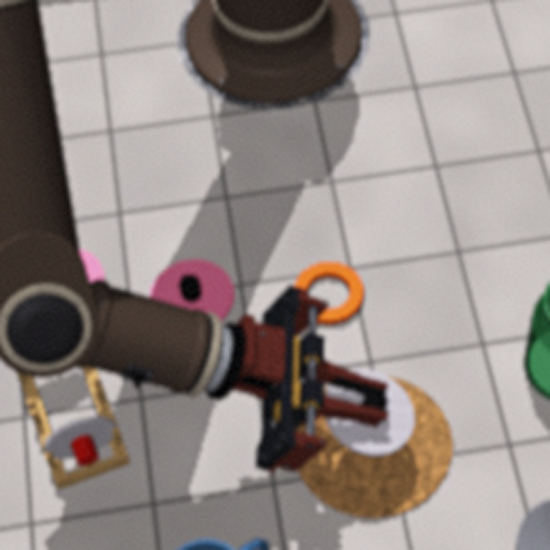

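Emit:
play_rows:
  deltas:
    - {"dx": -13,"dy": 0,"dz": 9.5,"rx": 0.005,"ry": 0.007,"rz": 0}
    - {"dx": -13,"dy": 0,"dz": 9.5,"rx": 0,"ry": 0,"rz": 0}
    - {"dx": -13,"dy": 0,"dz": 9.5,"rx": 0,"ry": 0,"rz": 0}
    - {"dx": 0,"dy": 0,"dz": 0,"rx": 0,"ry": 0,"rz": 0}

```text
time_s: 8.48
position: [0.6052, 0.0286, 0.0459]
eef_rot: [[0.08, 0.985, 0.156], [0.496, -0.175, 0.851], [0.865, 0.009, -0.502]]
contact_force: [-0.4, -0.3, -1.8]
opening: 0.0233
```

```bash
python3 -c "
from h import *
need(fr(80,30),[.603,.032,.0355])"
```

```text
t 8.475 pos [0.6052 0.0286 0.0459] q [ 0.6121  0.8934 -0.3133  1.783  -0.9493  1.0295  0.9487] F [-0.4017 -0.2741 -1.7629] open 0.023250860472123297
rotvec [0.0054 0.0022 0.0069] shift mm in target axes [-7.5185 -2.7923  7.7107] in present axes [-7.4817 -2.8856  7.7121]
```

Emit:
play_rows:
  deltas:
    - {"dx": -4,"dy": -2,"dz": 5,"rx": 0,"ry": 0,"rz": 0}
    - {"dx": -3,"dy": 0,"dz": 2,"rx": 0,"ry": 0,"rz": 0}
    - {"dx": -1.7,"dy": 0,"dz": 1,"rx": 0,"ry": 0,"rz": 0}
    - {"dx": 0,"dy": 0,"dz": 0,"rx": 0,"ry": 0,"rz": 0}
  grip_force: 8

```text
time_s: 8.98
position: [0.6043, 0.0315, 0.0353]
eef_rot: [[0.079, 0.985, 0.156], [0.495, -0.175, 0.851], [0.866, 0.01, -0.501]]
contact_force: [-0.5, 0.1, -1.2]
opening: 0.0236
```

Emit:
play_rows:
  deltas:
    - {"dx": -1.7,"dy": 0,"dz": 1,"rx": 0,"ry": 0,"rz": 0}
    - {"dx": -1.7,"dy": 0,"dz": 1,"rx": 0,"ry": 0,"rz": 0}
    - {"dx": 0,"dy": 0,"dz": 0,"rx": 0,"ry": 0,"rz": 0}

```text
time_s: 9.35
position: [0.6054, 0.0308, 0.0336]
eef_rot: [[0.077, 0.984, 0.158], [0.493, -0.175, 0.852], [0.866, 0.013, -0.499]]
contact_force: [-0.3, 0.9, -0.4]
opening: 0.0235
```

Emit:
play_rows:
  deltas:
    - {"dx": -2,"dy": 0,"dz": 1.2,"rx": 0,"ry": 0,"rz": 0}
    - {"dx": -2,"dy": 0,"dz": 1.2,"rx": 0,"ry": 0,"rz": 0}
    - {"dx": -2,"dy": 0,"dz": 1.2,"rx": 0,"ry": 0,"rz": 0}
    - {"dx": 0,"dy": 0,"dz": 0,"rx": 0,"ry": 0,"rz": 0}
  grip_force: 4

```text
time_s: 9.85
position: [0.6061, 0.0305, 0.026]
eef_rot: [[0.077, 0.984, 0.16], [0.494, -0.176, 0.851], [0.866, 0.014, -0.5]]
contact_force: [-0.0, -0.8, -0.0]
opening: 0.0237
```

Emit:
play_rows:
  deltas:
    - {"dx": 0,"dy": 0,"dz": 0,"rx": 0,"ry": 0,"rz": 0}
    - {"dx": 0,"dy": 0,"dz": 0,"rx": 0,"ry": 0,"rz": 0}
    - {"dx": 0,"dy": 0,"dz": 0,"rx": 0,"ry": 0,"rz": 0}
    - {"dx": 3,"dy": 0,"dz": -10,"rx": 0,"ry": 0,"rz": 0}
    - {"dx": 5,"dy": 0,"dz": -25,"rx": 0,"ry": 0,"rz": 0}
    - {"dx": 20,"dy": 0,"dz": -35,"rx": 0,"ry": 0,"rz": 0}
    - {"dx": 35,"dy": 0,"dz": -25,"rx": 0,"ry": 0,"rz": 0}
    - {"dx": 40,"dy": 0,"dz": -20,"rx": 0,"ry": 0,"rz": 0}
    - {"dx": 40,"dy": 0,"dz": -20,"rx": 0,"ry": 0,"rz": 0}
  hand: -0.2

```text
time_s: 10.98
position: [0.5932, -0.0171, 0.2216]
eef_rot: [[0.083, 0.984, 0.157], [0.492, -0.177, 0.852], [0.867, 0.007, -0.499]]
contact_force: [0.3, -0.5, -0.4]
opening: 0.0525
```

```bash
python3 -c "
from h import *
need(frame([0,0,-1],[.5,.87,0]),[.603,.02,.15])
a=robot.camera('scene')[210:310,280:450];b=robot.camera('top')[180:280,165:335]
cv2.imwrite('pics/z6.png',np.vstack([cv2.resize(i,None,fx=3,fy=3,interpolation=2) for i in(a,b)])[:,:,::-1])"
```

```text
t 10.975 pos [ 0.5932 -0.0171  0.2216] q [ 0.669   0.6297 -0.2882  1.7325 -0.8887  1.2806  0.723 ] F [ 0.2735 -0.549  -0.4398] open 0.05253774428034537
rotvec [-0.1741 -1.0386  0.3148] shift mm in target axes [ 37.0613 -10.0157  71.5847] in present axes [-42.9441   2.5784  68.9012]
```

View pics/z6.png

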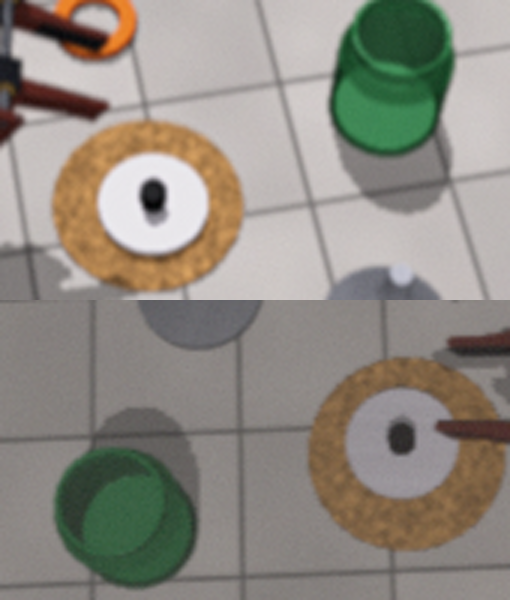

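Two views show the lid flat on the mat with its knob up. The knob is at scene ≈(331,274) and top ≈(299,225). Next I'll measure the knob and the jar rim and overlay circles to check.

```bash
cat > m.py <<'E'
from h import *
from scipy.optimize import least_squares
ims={n:robot.camera(n) for n in('scene','top')}
roi={'scene':(305,250,357,302),'top':(275,200,325,255)}
for n in ims:
    x0,y0,x1,y1=roi[n];c=ims[n][y0:y1,x0:x1];h=cv2.cvtColor(c,cv2.COLOR_RGB2HSV)
    for nm,m,z in(('plate',((h[...,1]<50)&(h[...,2]>100)) ,.015),('knob',c.max(2)<60,.03)):
        m=m.astype(np.uint8); nl,l,st,ce=cv2.connectedComponentsWithStats(m); i=1+st[1:,4].argmax()
        ys,xs=np.nonzero(l==i); e=cv2.fitEllipse(cv2.convexHull(np.stack([xs,ys],1).astype(np.int32)))
        print(n,nm,st[i,4],np.array(e[0])+(x0,y0),e[1],onz(n,e[0][0]+x0,e[0][1]+y0,z))
def jarsil(n,p):
    m=np.zeros((480,640),np.uint8);a=np.linspace(0,2*np.pi,60)
    S=np.array([[0,.051],[.085,.051],[.11,.043],[.13,.043]])
    for (z1,r1),(z2,r2) in zip(S[:-1],S[1:]):
        pts=[proj(n,[p[0]+r*np.cos(b),p[1]+r*np.sin(b),z])*16 for z,r in((z1,r1),(z2,r2)) for b in a]
        cv2.fillConvexPoly(m,cv2.convexHull(np.array(pts).astype(np.int32)),1,shift=4)
    return m.astype(bool)
G={}
for n in ims:
    h=cv2.cvtColor(ims[n],cv2.COLOR_RGB2HSV);g=cv2.inRange(h,(45,80,20),(85,255,255))>0
    k=np.zeros_like(g);x0,y0,x1,y1=(375,195,455,275) if n=='scene' else (170,215,250,295);k[y0:y1,x0:x1]=g[y0:y1,x0:x1];G[n]=k
def best(ns):
    return min((sum((jarsil(n,(x,y))^G[n]).sum() for n in ns),x,y) for x in np.arange(.50,.545,.0025) for y in np.arange(.22,.256,.0025))
for ns in(['scene'],['top'],['scene','top']): print(ns,best(ns),[G[n].sum() for n in ns])
_,x,y=best(['scene','top'])
out=[]
for n in ims:
    x0,y0=(375,190) if n=='scene' else (165,215)
    c=cv2.resize(ims[n][y0:y0+85,x0:x0+85],None,fx=4.6,fy=4.6,interpolation=2)
    for r in(.038,.043):
        for b in np.linspace(0,2*np.pi,60):
            u=(proj(n,[x+r*np.cos(b),y+r*np.sin(b),.13])-[x0,y0]+.5)*4.6; cv2.circle(c,tuple(int(v) for v in u),1,(255,255,0),-1)
    out.append(c)
cv2.imwrite('pics/z7.png',np.hstack(out)[:,:,::-1])
E
python3 m.py
```

```text
scene plate 914 [330.585  277.6632] (33.72841262817383, 36.942169189453125) [0.6094 0.0206 0.015 ]
scene knob 52 [330.6743 275.2244] (6.771498203277588, 9.471435546875) [0.6099 0.0207 0.03  ]
top plate 993 [298.4777 227.3395] (37.21112823486328, 37.448699951171875) [0.6045 0.0218 0.015 ]
top knob 58 [298.2952 225.7207] (7.403252124786377, 9.009933471679688) [0.6053 0.0219 0.03  ]Traceback (most recent call last):
  File "m.py", line 24, in <module>
    for ns in(['scene'],['top'],['scene','top']): print(ns,best(ns),[G[n].sum() for n in ns])
                                                           ~~~~^^^^
  File "m.py", line 23, in best
    return min((sum((jarsil(n,(x,y))^G[n]).sum() for n in ns),x,y) for x in np.arange(.50,.545,.0025) for y in np.arange(.22,.256,.0025))
  File "m.py", line 23, in <genexpr>
    return min((sum((jarsil(n,(x,y))^G[n]).sum() for n in ns),x,y) for x in np.arange(.50,.545,.0025) for y in np.arange(.22,.256,.0025))
                ~~~^^^^^^^^^^^^^^^^^^^^^^^^^^^^^^^^^^^^^^^^^^
  File "m.py", line 23, in <genexpr>
    return min((sum((jarsil(n,(x,y))^G[n]).sum() for n in ns),x,y) for x in np.arange(.50,.545,.0025) for y in np.arange(.22,.256,.0025))
                     ~~~~~~^^^^^^^^^
  File "m.py", line 15, in jarsil
    pts=[proj(n,[p[0]+r*np.cos(b),p[1]+r*np.sin(b),z])*16 for z,r in((z1,r1),(z2,r2)) for b in a]
         ~~~~^^^^^^^^^^^^^^^^^^^^^^^^^^^^^^^^^^^^^^^^^
  File "h.py", line 15, in proj
    f,cx,cy,T=cal(n); q=T[:3,:3]@np.array(p)+T[:3,3]; return np.array([f*q[0]/q[2]+cx,f*q[1]/q[2]+cy])
              ~~~^^^
  File "h.py", line 9, in cal
    c=robot.calibration(n); f=240/np.tan(np.radians(c['vfov'])/2); return f,c['cx'],c['cy'],np.array(c['camera_from_world'])
ValueError: time passes only in moves, steps and waits
```

```bash
sed -i 's/^def cal(n):/import functools\n@functools.lru_cache(None)\ndef cal(n):/' h.py; python3 m.py | tail -3
```

```text
['scene'] (np.int64(247), np.float64(0.5399999999999991), np.float64(0.25)) [np.int64(1689)]
['top'] (np.int64(572), np.float64(0.5399999999999991), np.float64(0.24500000000000002)) [np.int64(1256)]
['scene', 'top'] (np.int64(824), np.float64(0.5424999999999991), np.float64(0.24750000000000003)) [np.int64(1689), np.int64(1256)]
```

View pics/z7.png

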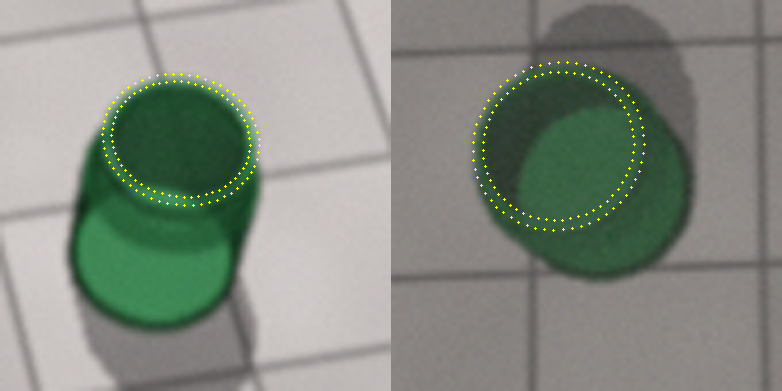

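```bash
cat > m2.py <<'E'
exec(open('m.py').read().split('G={}')[0])
G={}
for n in ims:
    c=ims[n].astype(int); x0,y0,x1,y1=(375,190,455,275) if n=='scene' else (165,210,255,300)
    g=(c[...,1]>1.25*c[...,0])&(c[...,1]-c[...,0]>8); k=np.zeros(g.shape,np.uint8);k[y0:y1,x0:x1]=g[y0:y1,x0:x1]
    cs,_=cv2.findContours(k,cv2.RETR_EXTERNAL,cv2.CHAIN_APPROX_NONE);cc=max(cs,key=cv2.contourArea);k[:]=0;cv2.drawContours(k,[cc],-1,1,-1);G[n]=k.astype(bool)
    print(n,k.sum(),cv2.boundingRect(cc))
from scipy.optimize import minimize
for ns in(['scene'],['top'],['scene','top']):
    b=min((sum((jarsil(n,(x,y))^G[n]).sum() for n in ns),x,y) for x in np.arange(.52,.555,.0025) for y in np.arange(.225,.26,.0025))
    print(ns,b)
out=[]
for n in ims:
    x0,y0=(375,190) if n=='scene' else (165,210)
    c=cv2.resize(ims[n][y0:y0+85,x0:x0+85],None,fx=4.6,fy=4.6,interpolation=2)
    c=cv2.convertScaleAbs(c,alpha=1.5)
    out.append(c)
E
python3 m2.py | tail -5
```

```text
scene 1743 (390, 207, 41, 55)
top 1623 (183, 229, 47, 46)
['scene'] (np.int64(194), np.float64(0.5424999999999995), np.float64(0.24750000000000003))
['top'] (np.int64(209), np.float64(0.5424999999999995), np.float64(0.24750000000000003))
['scene', 'top'] (np.int64(403), np.float64(0.5424999999999995), np.float64(0.24750000000000003))
```

Emit:
play_rows:
  deltas:
    - {"dx": 0,"dy": 0,"dz": 0,"rx": -0.025,"ry": -0.148,"rz": 0.045}
    - {"dx": 0,"dy": 0,"dz": 0,"rx": -0.025,"ry": -0.148,"rz": 0.045}
    - {"dx": 0,"dy": 0,"dz": 0,"rx": -0.025,"ry": -0.148,"rz": 0.045}
    - {"dx": 0,"dy": 0,"dz": 0,"rx": -0.025,"ry": -0.148,"rz": 0.045}
    - {"dx": 0,"dy": 0,"dz": 0,"rx": -0.025,"ry": -0.148,"rz": 0.045}
    - {"dx": 0,"dy": 0,"dz": 0,"rx": -0.025,"ry": -0.148,"rz": 0.045}
    - {"dx": 0,"dy": 0,"dz": 0,"rx": -0.025,"ry": -0.148,"rz": 0.045}

```text
time_s: 12.25
position: [0.5904, -0.0225, 0.2096]
eef_rot: [[0.517, 0.856, -0.023], [0.856, -0.517, -0.021], [-0.03, -0.009, -1.0]]
contact_force: [-1.3, 1.6, -0.3]
opening: 0.0529
```

```bash
python3 -c "
from h import *
need(frame([0,0,-1],[.5,.87,0]),[.605,.022,.10])"
```

```text
t 12.25 pos [ 0.5904 -0.0225  0.2096] q [-0.0894  0.3769  0.0444  1.6817  0.0042  1.1075 -0.5934] F [-1.3008  1.5819 -0.2987] open 0.052935310797427894
rotvec [-0.0091  0.03   -0.022 ] shift mm in target axes [ 45.8987  -9.5036 109.6279] in present axes [ 48.9606  -9.552  108.2908]
```

Emit:
play_rows:
  deltas:
    - {"dx": 0,"dy": 0,"dz": 0,"rx": -0.009,"ry": 0.03,"rz": -0.022}
    - {"dx": 23,"dy": -5,"dz": 36,"rx": 0,"ry": 0,"rz": 0}
    - {"dx": 23,"dy": -5,"dz": 36,"rx": 0,"ry": 0,"rz": 0}
    - {"dx": 0,"dy": 0,"dz": 36,"rx": 0,"ry": 0,"rz": 0}
    - {"dx": 0,"dy": 0,"dz": 0,"rx": 0,"ry": 0,"rz": 0}

```text
time_s: 12.88
position: [0.6027, 0.0253, 0.0945]
eef_rot: [[0.491, 0.871, -0.005], [0.871, -0.491, 0.006], [0.003, -0.007, -1.0]]
contact_force: [-0.0, 0.7, 0.9]
opening: 0.0529
```

```bash
python3 -c "
from h import *
need(frame([0,0,-1],[.5,.87,0]),[.605,.022,.018])"
```

```text
t 12.875 pos [0.6027 0.0253 0.0945] q [-0.1256  0.5101  0.0097  1.7742 -0.0145  0.8612 -0.6205] F [-0.0017  0.7487  0.9413] open 0.0529248816151205
rotvec [-0.0068 -0.0028  0.0087] shift mm in target axes [-1.7612  3.6263 76.5363] in present axes [-2.0104  4.131  76.5046]
```

Emit:
play_rows:
  deltas:
    - {"dx": -2,"dy": 4,"dz": 15,"rx": -0.007,"ry": -0.003,"rz": 0}
    - {"dx": 0,"dy": 0,"dz": 20,"rx": 0,"ry": 0,"rz": 0}
    - {"dx": 0,"dy": 0,"dz": 15,"rx": 0,"ry": 0,"rz": 0}
    - {"dx": 0,"dy": 0,"dz": 0,"rx": 0,"ry": 0,"rz": 0}

```text
time_s: 13.38
position: [0.6075, 0.0174, 0.0453]
eef_rot: [[0.494, 0.869, 0.006], [0.869, -0.494, 0.0], [0.003, 0.005, -1.0]]
contact_force: [-0.2, 0.4, 0.2]
opening: 0.053
```

```bash
python3 -c "
from h import *
need(frame([0,0,-1],[.5,.87,0]),[.605,.022,.018])"
```

```text
t 13.375 pos [0.6075 0.0174 0.0453] q [-0.1174  0.5766  0.012   1.8022 -0.0088  0.7574 -0.6181] F [-0.2428  0.4161  0.2369] open 0.053034026591829465
rotvec [ 0.0047 -0.0029  0.0044] shift mm in target axes [ 2.7003 -4.4397 27.26  ] in present axes [ 2.642  -4.557  27.2463]
```

Emit:
play_rows:
  deltas:
    - {"dx": 2.6,"dy": -3.5,"dz": 8,"rx": 0.004,"ry": -0.003,"rz": 0}
    - {"dx": 0,"dy": 0,"dz": 10,"rx": 0,"ry": 0,"rz": 0}
    - {"dx": 0,"dy": 0,"dz": 7,"rx": 0,"ry": 0,"rz": 0}
    - {"dx": 0,"dy": 0,"dz": 0,"rx": 0,"ry": 0,"rz": 0}

```text
time_s: 13.88
position: [0.6069, 0.0219, 0.0201]
eef_rot: [[0.494, 0.869, 0.003], [0.869, -0.494, -0.0], [0.001, 0.002, -1.0]]
contact_force: [0.3, 0.4, -0.4]
opening: 0.0525
```

```bash
python3 -c "
from h import *
need(frame([0,0,-1],[.5,.87,0]),[.605,.022,.018]);print(robot.sense()['eef_rot'])"
```

```text
t 13.875 pos [0.6069 0.0219 0.0201] q [-0.1237  0.613   0.0105  1.8124 -0.0086  0.7134 -0.6255] F [ 0.2693  0.3722 -0.3583] open 0.05247749169331741
rotvec [ 0.0025 -0.0013  0.0047] shift mm in target axes [-0.8441 -1.6568  2.1111] in present axes [-0.8389 -1.6661  2.1059]
[[ 0.4942  0.8694  0.0028]
 [ 0.8694 -0.4942 -0.0001]
 [ 0.0013  0.0025 -1.    ]]
```

Emit:
play_rows:
  deltas:
    - {"dx": -1,"dy": -1.5,"dz": 1,"rx": 0.0025,"ry": 0,"rz": 0}
    - {"dx": 0,"dy": 0,"dz": 0,"rx": 0,"ry": 0,"rz": 0}
    - {"dx": 0,"dy": 0,"dz": 0,"rx": 0,"ry": 0,"rz": 0}
    - {"dx": 0,"dy": 0,"dz": 0,"rx": 0,"ry": 0,"rz": 0}
    - {"dx": 0,"dy": 0,"dz": 0,"rx": 0,"ry": 0,"rz": 0}
  hand: 1
  grip_force: 30

```text
time_s: 14.5
position: [0.6052, 0.0217, 0.0195]
eef_rot: [[0.494, 0.869, 0.001], [0.869, -0.494, 0.001], [0.002, 0.0, -1.0]]
contact_force: [-0.7, -0.4, -1.6]
opening: 0.0235
```

```bash
python3 -c "
from h import *
need(frame([0,0,-1],[.5,.87,0]),[.605,.022,.018])"
```

```text
t 14.5 pos [0.6052 0.0217 0.0195] q [-0.1219  0.6125  0.0093  1.8154 -0.0098  0.7125 -0.6238] F [-0.6502 -0.3519 -1.6191] open 0.023545215409761674
rotvec [ 0.0004 -0.0016  0.0047] shift mm in target axes [ 0.1596 -0.3195  1.5458] in present axes [ 0.1586 -0.3194  1.546 ]
```

Emit:
play_rows:
  deltas:
    - {"dx": 0,"dy": 0,"dz": -20,"rx": 0,"ry": 0,"rz": 0}
    - {"dx": 0,"dy": 0,"dz": -35,"rx": 0,"ry": 0,"rz": 0}
    - {"dx": 0,"dy": 0,"dz": -35,"rx": 0,"ry": 0,"rz": 0}
    - {"dx": 0,"dy": 0,"dz": -35,"rx": 0,"ry": 0,"rz": 0}
    - {"dx": 0,"dy": 0,"dz": -35,"rx": 0,"ry": 0,"rz": 0}
    - {"dx": 33,"dy": -33,"dz": -20,"rx": 0,"ry": 0,"rz": 0}
    - {"dx": 33,"dy": -33,"dz": 0,"rx": 0,"ry": 0,"rz": 0}
    - {"dx": 33,"dy": -33,"dz": 0,"rx": 0,"ry": 0,"rz": 0}
    - {"dx": 33,"dy": -33,"dz": 0,"rx": 0,"ry": 0,"rz": 0}
    - {"dx": 33,"dy": -33,"dz": 0,"rx": 0,"ry": 0,"rz": 0}

```text
time_s: 15.75
position: [0.5442, 0.2471, 0.2198]
eef_rot: [[0.503, 0.864, 0.012], [0.864, -0.504, 0.002], [0.008, 0.01, -1.0]]
contact_force: [1.7, -0.1, -1.1]
opening: 0.0233
```

```bash
python3 -c "
from h import *
need(frame([0,0,-1],[.494,.869,0]),[.5425,.2475,.19])"
```

```text
t 15.75 pos [0.5442 0.2471 0.2198] q [-0.4658  0.3613 -0.0576  1.6775  0.0276  1.0915 -1.0599] F [ 1.6689 -0.1224 -1.0659] open 0.023250324709772008
rotvec [ 0.0096 -0.0083 -0.0107] shift mm in target axes [-0.513  -1.6789 29.8298] in present axes [-0.7791 -1.9594 29.807 ]
```

Emit:
play_rows:
  deltas:
    - {"dx": -1,"dy": -2,"dz": 15,"rx": 0.0096,"ry": -0.0083,"rz": -0.01}
    - {"dx": 0,"dy": 0,"dz": 15,"rx": 0,"ry": 0,"rz": 0}
    - {"dx": 0,"dy": 0,"dz": 16,"rx": 0,"ry": 0,"rz": 0}
    - {"dx": 0,"dy": 0,"dz": 0,"rx": 0,"ry": 0,"rz": 0}
    - {"dx": 0,"dy": 0,"dz": 0,"rx": 0,"ry": 0,"rz": 0}

```text
time_s: 16.38
position: [0.5416, 0.2481, 0.1741]
eef_rot: [[0.493, 0.87, 0.001], [0.87, -0.493, 0.001], [0.001, 0.001, -1.0]]
contact_force: [0.4, 0.6, -1.4]
opening: 0.0233
```

```bash
cat > m3.py <<'E'
from h import *
need(frame([0,0,-1],[.494,.869,0]),[.5425,.2475,.15])
p=np.array(robot.sense()['position']);zo=p[2]-.0155;out=[];print(np.array(robot.sense()['eef_rot']))
for n in('scene','top'):
    im=robot.camera(n);x0,y0=(375,175) if n=='scene' else (160,205)
    c=cv2.resize(im[y0:y0+95,x0:x0+85],None,fx=4.6,fy=4.6,interpolation=2)
    for r,z,o,col in((.048,zo+.011,p,(255,0,0)),(.048,zo+.006,p,(255,0,0)),(.043,.13,(.5425,.2475),(255,255,0)),(.051,.002,(.5425,.2475),(0,255,255))):
        for b in np.linspace(0,2*np.pi,60):
            u=(proj(n,[o[0]+r*np.cos(b),o[1]+r*np.sin(b),z])-[x0,y0]+.5)*4.6; cv2.circle(c,tuple(int(v) for v in u),1,col,-1)
    out.append(c)
import sys
cv2.imwrite('pics/'+sys.argv[1],np.hstack(out)[:,:,::-1])
E
python3 m3.py z8.png
```

```text
t 16.375 pos [0.5416 0.2481 0.1741] q [-0.4638  0.407  -0.0623  1.7247  0.0291  1.0092 -1.0521] F [ 0.3634  0.6007 -1.448 ] open 0.023303945702550625
rotvec [ 0.0008 -0.0014  0.0014] shift mm in target axes [-0.0419  1.0991 24.0988] in present axes [-0.0776  1.0792 24.0997]
[[ 0.493   0.87    0.0014]
 [ 0.87   -0.493   0.0008]
 [ 0.0014  0.0008 -1.    ]]
```

View pics/z8.png

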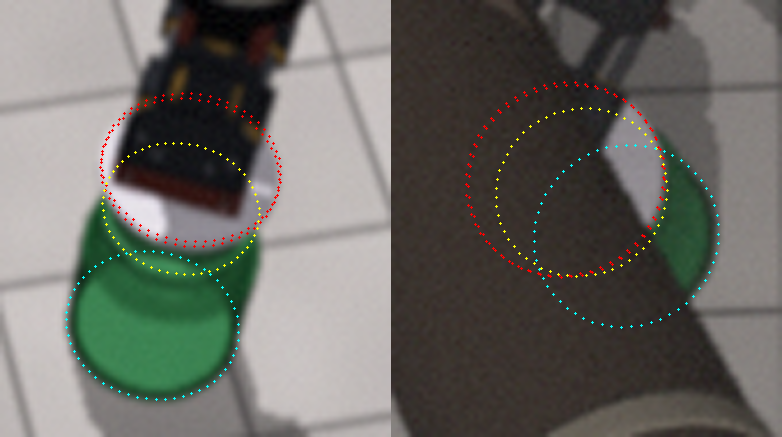

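The overlays line up within about 2 mm in both views: the held plate is centred near (191,170) in the crop, and the rim and base circles fit the jar. Lowering now.

Emit:
play_rows:
  deltas:
    - {"dx": 0,"dy": 1,"dz": 10,"rx": 0,"ry": 0,"rz": 0}
    - {"dx": 0,"dy": 0,"dz": 10,"rx": 0,"ry": 0,"rz": 0}
    - {"dx": 0,"dy": 0,"dz": 3,"rx": 0,"ry": 0,"rz": 0}
    - {"dx": 0,"dy": 0,"dz": 0,"rx": 0,"ry": 0,"rz": 0}

```text
time_s: 16.98
position: [0.5427, 0.2477, 0.1498]
eef_rot: [[0.493, 0.87, 0.002], [0.87, -0.493, 0.001], [0.002, 0.001, -1.0]]
contact_force: [0.4, 0.3, -1.3]
opening: 0.0237
```

```bash
python3 -c "
from h import *
need(frame([0,0,-1],[.494,.869,0]),[.5423,.2475,.1395])"
```

```text
t 16.975 pos [0.5427 0.2477 0.1498] q [-0.4628  0.4334 -0.062   1.7472  0.0318  0.9596 -1.0527] F [ 0.4355  0.337  -1.3109] open 0.023733720425649772
rotvec [ 0.0012 -0.002   0.0014] shift mm in target axes [-0.3472 -0.2692 10.3465] in present axes [-0.3672 -0.2816 10.3455]
```

Emit:
play_rows:
  deltas:
    - {"dx": 0,"dy": 0,"dz": 2,"rx": 0.001,"ry": -0.002,"rz": 0}
    - {"dx": 0,"dy": 0,"dz": 2,"rx": 0,"ry": 0,"rz": 0}
    - {"dx": 0,"dy": 0,"dz": 2,"rx": 0,"ry": 0,"rz": 0}
    - {"dx": 0,"dy": 0,"dz": 0,"rx": 0,"ry": 0,"rz": 0}

```text
time_s: 17.48
position: [0.5429, 0.248, 0.1438]
eef_rot: [[0.493, 0.87, 0.001], [0.87, -0.493, 0.0], [0.0, 0.0, -1.0]]
contact_force: [0.4, -0.0, -0.8]
opening: 0.0233
```

Emit:
play_rows:
  deltas:
    - {"dx": 0,"dy": 0,"dz": 1.5,"rx": 0,"ry": 0,"rz": 0}
    - {"dx": 0,"dy": 0,"dz": 1.5,"rx": 0,"ry": 0,"rz": 0}
    - {"dx": 0,"dy": 0,"dz": 0,"rx": 0,"ry": 0,"rz": 0}

```text
time_s: 17.85
position: [0.543, 0.248, 0.1408]
eef_rot: [[0.493, 0.87, 0.001], [0.87, -0.493, 0.0], [0.001, 0.001, -1.0]]
contact_force: [-0.1, -0.2, -0.6]
opening: 0.0234
```

Emit:
play_rows:
  deltas:
    - {"dx": 0,"dy": 0,"dz": 1,"rx": 0,"ry": 0,"rz": 0}
    - {"dx": 0,"dy": 0,"dz": 1,"rx": 0,"ry": 0,"rz": 0}
    - {"dx": 0,"dy": 0,"dz": 0,"rx": 0,"ry": 0,"rz": 0}

```text
time_s: 18.23
position: [0.5431, 0.2481, 0.1396]
eef_rot: [[0.493, 0.87, 0.001], [0.87, -0.493, 0.001], [0.001, 0.001, -1.0]]
contact_force: [-0.5, -0.1, -2.6]
opening: 0.0234
```

Emit:
play_rows:
  deltas:
    - {"dx": 0,"dy": 0,"dz": 1,"rx": 0,"ry": 0,"rz": 0}
    - {"dx": 0,"dy": 0,"dz": 0,"rx": 0,"ry": 0,"rz": 0}

```text
time_s: 18.48
position: [0.5433, 0.2482, 0.1396]
eef_rot: [[0.493, 0.87, 0.002], [0.87, -0.493, 0.001], [0.002, 0.001, -1.0]]
contact_force: [0.5, 1.0, -3.0]
opening: 0.0233
```

Emit:
play_rows:
  deltas:
    - {"dx": 0,"dy": 0,"dz": 1.5,"rx": 0,"ry": 0,"rz": 0}
    - {"dx": 0,"dy": 0,"dz": 0,"rx": 0,"ry": 0,"rz": 0}

```text
time_s: 18.73
position: [0.5436, 0.2483, 0.1396]
eef_rot: [[0.493, 0.87, 0.003], [0.87, -0.493, 0.002], [0.003, 0.002, -1.0]]
contact_force: [-0.1, -0.3, -1.3]
opening: 0.0227
```

The TCP stopped at 0.1396 m, against 0.1395 expected when seated, so I'm releasing it.

Emit:
play_rows:
  deltas:
    - {"dx": 0,"dy": 0,"dz": 0,"rx": 0,"ry": 0,"rz": 0}
    - {"dx": 0,"dy": 0,"dz": 0,"rx": 0,"ry": 0,"rz": 0}
    - {"dx": 0,"dy": 0,"dz": 0,"rx": 0,"ry": 0,"rz": 0}
    - {"dx": 0,"dy": 0,"dz": -10,"rx": 0,"ry": 0,"rz": 0}
    - {"dx": 0,"dy": 0,"dz": -30,"rx": 0,"ry": 0,"rz": 0}
    - {"dx": 0,"dy": 0,"dz": -40,"rx": 0,"ry": 0,"rz": 0}
    - {"dx": -30,"dy": 30,"dz": -40,"rx": 0,"ry": 0,"rz": 0}
    - {"dx": -40,"dy": 40,"dz": -10,"rx": 0,"ry": 0,"rz": 0}
    - {"dx": -40,"dy": 40,"dz": 0,"rx": 0,"ry": 0,"rz": 0}
    - {"dx": -40,"dy": 40,"dz": 0,"rx": 0,"ry": 0,"rz": 0}
    - {"dx": -40,"dy": 40,"dz": 0,"rx": 0,"ry": 0,"rz": 0}
    - {"dx": -40,"dy": 40,"dz": 0,"rx": 0,"ry": 0,"rz": 0}
    - {"dx": 0,"dy": 0,"dz": 0,"rx": 0,"ry": 0,"rz": 0}
  hand: -0.2

```text
time_s: 20.35
position: [0.6341, -0.0733, 0.2805]
eef_rot: [[0.489, 0.872, 0.011], [0.872, -0.489, 0.002], [0.007, 0.008, -1.0]]
contact_force: [-0.1, 0.1, 0.3]
opening: 0.0524
```

```bash
python3 - <<'E'
from h import *
s=robot.sense();print(s['time_s'],s['position'],s['joint_vel'])
out=[]
for n in('scene','top'):
    im=robot.camera(n);x0,y0=(375,175) if n=='scene' else (160,205)
    c=cv2.resize(im[y0:y0+95,x0:x0+85],None,fx=4.6,fy=4.6,interpolation=2)
    g=c.copy()
    for r,z in((.048,.135),(.051,.002)):
        for b in np.linspace(0,2*np.pi,60):
            u=(proj(n,[.5425+r*np.cos(b),.2475+r*np.sin(b),z])-[x0,y0]+.5)*4.6; cv2.circle(c,tuple(int(v) for v in u),1,(255,0,0),-1)
    out.append(c)
cv2.imwrite('pics/z9.png',np.hstack(out)[:,:,::-1])
E
```

```text
20.35 [ 0.6341 -0.0733  0.2805] [-0.0355 -0.0184 -0.0672  0.0101 -0.0313  0.0085 -0.0126]
```

View pics/z9.png

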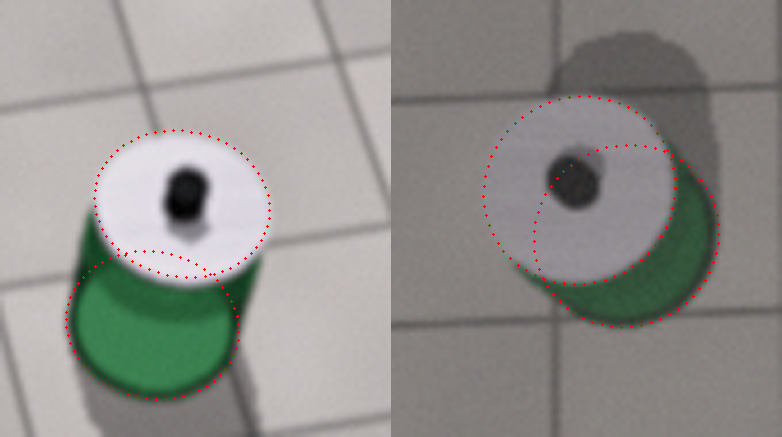

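Both views show the plate matching the circle predicted for a level, seated lid, and the jar's base has not moved. Handing in.

```bash
python3 -c "
from rig import robot
print(robot.finish_job())"
```

```text
the job is handed in; nothing more can be done
None
```

The large lid is on the green jar, and the job was handed in at about 20.5 s of the 64 s allowed. I gripped it by the knob in the rack, laid it flat on the cork mat with the knob up and let go. I then picked it up again by the knob and held it until it was down on the rim.

**Checks that agreed**
- **Seating:** the descent stopped at a TCP height of 0.1396 m, against 0.1395 m expected for a seated lid.
- **Level and position:** after release, both cameras showed the plate on the circle predicted for a level, seated lid, to within about 2 mm. The jar's base was where it had been.
- **Forces:** every reading I printed stayed within a few newtons.

**Checks that disagreed or were not made**
- **Camera mismatch:** the scene camera placed things on the mat 5–7 mm further out in x than the top camera did. I went by the top camera there because it matched the arm's own position. At the jar the two cameras agreed.
- **Force at contact:** the force reading showed no clear rise when the lid touched the rim, so I judged seating by height and the pictures.
- **Bystanders:** the saucer and small lid were seen in place after the lift, but I took no last picture of the rack or the other bystanders.

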